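Load the angle bracket against the part-present switch and clamp it

TASK

Load the steel angle bracket into the weld fixture: lay it flat on the rests with its upright leg on the side-pin side, away from the clamp, and slide it home against the two end pins so that its end pushes the roller lever of the part-present switch fully back. Then swing the red-handled toggle clamp fully shut so that it holds the bracket there. Leave the little metal dish where it stands.

Things in the scene. Friction and masses are not known exactly. Their poses are not given: they have to be found in the camera images.
- toggle_fixture: Weld fixture: white 90 x 150 x 12 mm clamp plate on a grey tooling plate. Origin: centre of its underside, 12 mm above the bench; z up, +y from the nest towards the red handle. All (x, y, z) in these notes are in this frame, mm. Clamp base: x -22..22, y 4..52; its arm while open stands at x -5..5, y -15..25, up to z 115. Grey switch case at x -107..-57, y -114..-86, z to 50.
- nest_home (a point): Where the bracket's origin lies when it is home: (0, -56, 30), axes parallel to the fixture's and the bracket's; z = 30 is the top of the rests (dark block x -19..19, y -63..-11; small pads beside it; dark rail x -46..58, y -103..-77). It goes home sliding towards -x; set down with its origin 26 to 30 mm to the +x side of here it is still clear of the roller.
- end_pin (a point): Top centre (-61, -34, 41) of one of the two end pins, 12 mm diameter; the other stands at (-61, -76). The bracket's -x end touches both when home.
- side_pin (a point): Top centre (38, -95, 41) of one of the two side pins, 12 mm diameter; the other stands at (-34, -95). The outer face of the bracket's upright leg lies along both when home.
- bracket: Steel angle bracket, 0.75 kg, 110 mm long, 8 mm thick: a flat leg 110 (x) x 66 (y) mm, and an upright leg along its -y edge, at y -33..-25, 50 mm high from the underside. Origin: centre of the flat leg's underside; z up, x along its length. It starts flat on the bench. Grip the upright leg from above across its 8 mm.
- switch_lever (a joint): Hinge of the switch's roller lever, rad: 0 = free, about 0.42 = fully back, with the bracket at the end pins; range 0 to 0.6. Vertical axis at (-66, -95); the 45 mm arm is a flat strip at z 43..46, above the bracket's flat leg. Sprung: the roller pushes towards +x with 1 N (free) to 1.7 N (home), less than the bracket's friction on the rests.
- lever_roller (a point): Centre of the black roller (16 mm diameter, 12 mm high) that hangs below the lever's end; free it stands at about (-45, -55, 34), in the way of the bracket's end, and is pushed back by sliding the bracket towards -x; it does not give when pressed from above.
- toggle_fixture_handle (a joint): Hinge of the clamp's red handle, rad: 0 = upright, shut; about 1.07 = leaning back to +y, open (at the start). Hinge line along x at y 34, z 38. The grip is 16 mm wide (x 7..23), 14 mm thick, 36 to 96 mm from the hinge line. Stiff: it stays where it is left. Pushed towards -y (5 to 12 N near its end) until upright it brings the arm down.
- handle_end (a point): Point on the axis of the red handle, 92 mm from its hinge line, near its free end; at about (15, 115, 82) when open, (15, 34, 130) when shut.
- toggle_fixture_arm: The clamp's steel arm, linked to the handle: upright while open; as the handle comes upright it swings down and its tip presses on the bracket's flat leg at (0, -38), first touching when the handle is about 0.01 rad short of upright. Its frame is that of the fixture, turned with the arm about the arm's pivot (y 18, z 46).
- dish: Bystander: round metal dish, 68 mm diameter, 17 mm high, origin at the centre of its underside.

How it is judged (in metres and radians):
On the way:
1. the bracket lies home in the fixture with the switch lever pushed back, the clamp still open (value of joint switch_lever above 0.33 rad and x of bracket in the frame of toggle_fixture between -0.005 and 0.005 m and y of bracket in the frame of toggle_fixture between -0.0605 and -0.049 m and z of bracket in the frame of toggle_fixture between 0.026 and 0.0335 m and angle between bracket's own z axis and vertical below 0.06 rad and angle between the x axis of bracket and the x axis of toggle_fixture, either way round below 0.06 rad and value of joint toggle_fixture_handle above 0.5 rad), for 0.2 s.
At the end, for the whole second after the job is handed in: the bracket lies flat and square on the rests (0.06 rad), within 5 mm of the end pins and 7 mm of the side pins; the switch lever is pushed back by over 0.33 rad; the clamp handle is upright within 0.08 rad and its arm presses on the bracket; all at rest and released (value of joint switch_lever above 0.33 rad and x of bracket in the frame of toggle_fixture between -0.005 and 0.005 m and y of bracket in the frame of toggle_fixture between -0.0605 and -0.049 m and z of bracket in the frame of toggle_fixture between 0.026 and 0.0335 m and angle between bracket's own z axis and vertical below 0.06 rad and angle between the x axis of bracket and the x axis of toggle_fixture, either way round below 0.06 rad and value of joint toggle_fixture_handle below 0.08 rad and contact force between toggle_fixture_arm and bracket above 1 N and linear speed of bracket below 0.01 m/s and angular speed of bracket below 0.1 rad/s); the robot touches nothing.
It fails at once if the dish is moved by more than 30 mm (distance of dish from where it was at the start of the episode above 0.03 m).
It also fails if it takes over 51 s, if anything falls off the work surface, if the arm or the gripper's body presses on something with over 40 N, if the wrist force passes 120 N, or if a joint passes its speed limit or range.

ROBOT

A 6-joint arm with a two-finger parallel gripper is mounted at the origin on a cart in front of the work surface, level with it; the furniture and walls round the work are solid. World frame = base frame: x ahead of the robot, y to its left, z up, the work surface at z = 0. Lengths are in mm, angles in rad, forces in N, time in s.
With the tool pointing down it reaches from about 350 to 775 mm from the base axis. Payload 7.3 kg.
Tool frame: the origin (TCP) lies at the very end of the fingers, on their centre line; the grasp point (between the pads) lies behind it (bot.grip_point_offset is the z of the grasp point in the tool frame, in mm); z points along the fingers, y is the line along which they close (so a half turn about z gives the same grasp; the last joint's range is limited). The gripper opens to 92 mm and grips with 3 to 60 N. Pads are 19 mm wide; open, the fingers measure 130 mm over their backs; the gripper's body (75 mm by 190 mm) begins 47 mm behind the grasp point.
Start: joints at [-1.282, 0.342, 1.524, -0, 1.275, -0.146], TCP at [221.169, -476.161, 226.741] pointing down, gripper open.
Joint ranges: [-2.53, 2.53], [-0.77, 2.02], [0.04, 2.7], [-1, 4.14], [0.28, 2.66], [-3.11, 3.11]. Speed limits (rad/s): [2.57, 2.57, 3.14, 3.14, 3.14, 3.14].

INTERFACE

Orientations are given as [roll, pitch, yaw] about the fixed x, y, z axes, in that order (R = Rz(yaw) Ry(pitch) Rx(roll)).
In Python, from plant import bot gives the robot as it stands. The module is installed in compiled form; this text tells all that it offers.
- The arm moves only by the shell command python3 -m crank 'ROWS'. ROWS is JSON, a list that holds one entry, the list of rows, each a list of 5 numbers: the opening, from 0 (shut) to 1 (fully open), then the shift along the tool's x, y, z in cm, then the turn about the tool's z in degrees. In form: [[[claw, x, y, z, turn], ...]]. A call has exactly 10 rows; each row is the pose to reach, as a shift and turn from the pose commanded when the call began, along the tool's axes at that moment; what a row does not reach only later rows make up. A row lasts 1/10 s, in which the tool goes at most 50 mm and 8.59 degrees, less where a joint would pass 70% of its speed; a pose out of reach is approached as far as the arm can. A call with a gripper value outside its range is refused whole. The fingers move at their own pace and stop on an object; the grip force is fixed at half the most. Time passes only in rows, so rows that repeat a pose let the fingers close, or fill a call up. It gives the time, the measured TCP pose, the force, the opening and the grip force at its end, in the units of the state.
- bot.get_obs(): the state, without advancing time (a new reading comes with each control period).
- bot.capture(name): name is "scene" or "top" or "wrist"; returns (picture, depth): 400x640x3 uint8, red, green, blue; 400x640 float32, mm along the optical axis (not along the pixel's ray), 0 where there is no reading.
- bot.calibration(name): a dict with "vertical_fov" (degrees; the focal length in pixels is half the picture's height over the tangent of half this angle, whatever the lens; pixels are square), "cx", "cy" (the principal point, pixels), "rvec" (rotation vector, rad) and "tvec" (3), from world to camera coordinates, as OpenCV has them; the wrist camera has in their place "tool_from_camera" (4x4, takes a point from camera to tool coordinates, whose origin is the TCP and whose axes are the flange's). Camera axes: x right, y down, z forward; pixel columns grow to the right and rows downward; lengths in mm; the calibration is good to about 2 mm. A picture is of the moment at which its call begins: read the wrist's pose just before it. calibration takes no time and is no camera call.
- bot.close_job(): hands the job in; it is judged then, once.
The state is a dict: "time": time; "joint_positions": joint angles; "dq": joint speeds; "tau": joint torques, N m; "tool_pos": TCP position; "tcp_rot": TCP orientation; "contact_force": force on the tool from outside, world axes, zero at the start; "moment": the same for the moment, N m; "grip_width": finger opening in mm; "finger_force": force on a finger pad.
Only numpy, scipy, OpenCV 4.12 (cv2) and the standard library are available. Lean on these libraries where they do the work, as an engineer would, in place of code of your own. Each camera call takes 0.05 s, during which the arm holds its last target. There are 200 camera calls.

## Working session

There is one attempt and no reset: what is moved stays moved. The work goes in short steps, Python scripts to look and compute and a shell command to move; the robot and the scene stay as the last step left them, time stands still between calls to the robot, and variables do not carry over. Pictures are saved under pics/ and viewed, at most 14 in all, crops included, and the job is handed in when it is done.

```bash
mkdir -p pics; cat > h.py <<'E'
import numpy as np,cv2
from plant import bot
from scipy.spatial.transform import Rotation as R
def save(n,f):
    p,d=bot.capture(n); cv2.imwrite('pics/%s.png'%f,p[:,:,::-1]); np.save('pics/%s.npy'%f,d); return p,d
def cloud(n,d,pose=None):
    c=bot.calibration(n); h,w=d.shape; f=h/2/np.tan(np.radians(c['vertical_fov'])/2)
    v,u=np.mgrid[:h,:w]; P=np.stack([(u-c['cx'])/f*d,(v-c['cy'])/f*d,d],-1).reshape(-1,3)
    if n!='wrist':
        Rm=R.from_rotvec(np.ravel(c['rvec'])).as_matrix(); W=(P-np.ravel(c['tvec']))@Rm
    else:
        T=np.array(c['tool_from_camera']); P=P@T[:3,:3].T+T[:3,3]
        W=P@R.from_euler('xyz',pose[1]).as_matrix().T+pose[0]
    W=W.reshape(h,w,3); W[d==0]=np.nan; return W
E
python3 - <<'E'
from h import *
o=bot.get_obs(); print(o, bot.grip_point_offset)
for n in('scene','top'): 
    p,d=save(n,n); np.save('pics/W%s.npy'%n,cloud(n,d)); c=bot.calibration(n); print(c,(d>0).mean())
print(bot.calibration('wrist'))
E
```

```text
{'time': 0.0, 'joint_positions': array([-1.28198923e+00,  3.42716808e-01,  1.52500478e+00,  1.87361357e-05,
        1.27538598e+00, -1.45983981e-01]), 'dq': array([-0.00055848, -0.00058518,  0.00108753, -0.00083786,  0.00132213,
        0.00071991]), 'tau': array([ 7.91215480e-04, -4.31245673e+01, -2.44217294e+01,  7.18318066e-02,
        5.59844601e-02, -1.25482152e-04]), 'tool_pos': array([ 221.0597346 , -475.75295423,  226.05230059]), 'tcp_rot': array([-3.14009646e+00, -2.38094047e-04,  4.34785434e-01]), 'contact_force': array([ 0.00616436, -0.38436742,  0.15672159]), 'moment': array([-0.03246798, -0.00510489, -0.00973892]), 'finger_force': 0.0, 'grip_width': 91.89944538410543} -18.8
{'vertical_fov': 47.79141221122337, 'cx': 321.0043778090959, 'cy': 195.91215789822118, 'rvec': array([ 1.0272068 , -2.27555736,  1.15617998]), 'tvec': array([589.29865074, 176.09636417, 813.89517843])} 0.9893359375
{'vertical_fov': 48.33599247484115, 'cx': 314.87994974553527, 'cy': 194.8729991598962, 'rvec': array([ 2.17611924, -2.1536583 ,  0.12465971]), 'tvec': array([353.55342484, 499.95915719, 895.89850799])} 0.9960234375
{'vertical_fov': 64.73222875413194, 'cx': 317.83751549680085, 'cy': 195.2297411302455, 'tool_from_camera': array([[ 2.88951393e-04, -9.57214800e-01, -2.89378201e-01,
         7.90817207e+01],
       [ 9.99999823e-01,  1.26296033e-04,  5.80758708e-04,
        -8.83684669e-01],
       [-5.19363512e-04, -2.89378318e-01,  9.57214667e-01,
        -1.58584399e+02],
       [ 0.00000000e+00,  0.00000000e+00,  0.00000000e+00,
         1.00000000e+00]])}
```

View pics/scene.png

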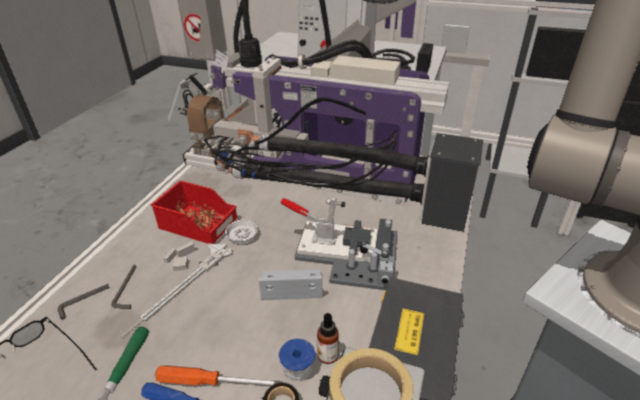

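View pics/top.png

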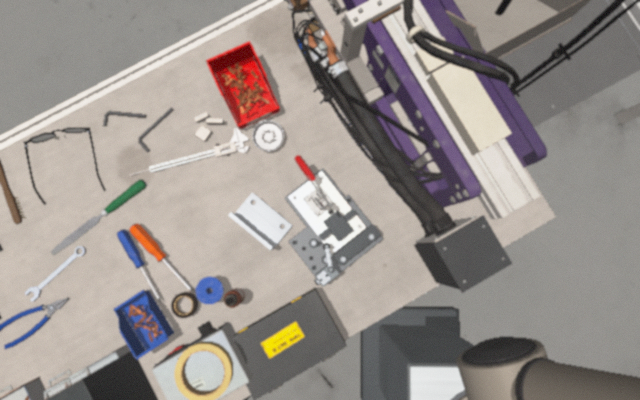

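```bash
python3 - <<'E'
from h import *
p=cv2.imread('pics/top.png'); W=np.load('pics/Wtop.npy')
r=(slice(140,300),slice(215,395))
a=cv2.resize(p[r],None,fx=4,fy=4,interpolation=cv2.INTER_CUBIC)
cv2.imwrite('pics/topcrop.png',a[:600,:])
z=W[...,2]
for u,v in [(220,180),(261,215),(285,210),(300,230),(310,200),(345,215),(335,225),(375,240),(269,136),(280,250)]: print((u,v),W[v,u].round(1))
E
```

```text
(220, 180) [528.7 561.3   3.8]
(261, 215) [454.6 471.5   9. ]
(285, 210) [466.2 421.7   1.4]
(300, 230) [424.3 389.4  -0. ]
(310, 200) [485.6 368.7  26.1]
(345, 215) [454.1 297.3  43.4]
(335, 225) [433.8 317.3  39.4]
(375, 240) [404.7 232.8  14.6]
(269, 136) [625.  458.6   6.6]
(280, 250) [381.9 430.8   1.3]
```

View pics/topcrop.png

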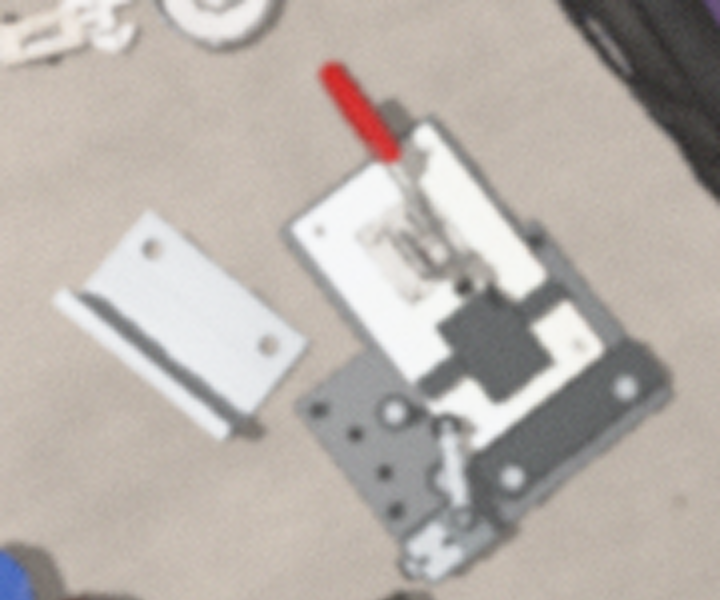

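The crop shows the white plate with corners near (430,118), (287,230) and (605,350), the red handle up-left, and the switch at the bottom (430,550). The bracket is on the left, with its upright leg on the lower-left edge, from (60,295) to (230,435). The dish is at the top, near (218,15).

```bash
cat >> h.py <<'E'
def ray(n,uv,z,pose=None):
    c=bot.calibration(n); f=200/np.tan(np.radians(c['vertical_fov'])/2); uv=np.atleast_2d(uv).astype(float)
    D=np.c_[(uv[:,0]-c['cx'])/f,(uv[:,1]-c['cy'])/f,np.ones(len(uv))]
    if n!='wrist':
        Rm=R.from_rotvec(np.ravel(c['rvec'])).as_matrix(); o=-Rm.T@np.ravel(c['tvec']); D=D@Rm
    else:
        T=np.array(c['tool_from_camera']); Q=R.from_euler('xyz',pose[1]).as_matrix()
        o=Q@T[:3,3]+pose[0]; D=D@T[:3,:3].T@Q.T
    return o+D*((z-o[2])/D[:,2])[:,None]
def fit(model,world):  # 2D rigid: world = Rot*model + t
    m=np.array(model,float)[:,:2]; w=np.array(world)[:,:2]; mc,wc=m.mean(0),w.mean(0)
    a=(m-mc)[:,0]+1j*(m-mc)[:,1]; b=(w-wc)[:,0]+1j*(w-wc)[:,1]
    th=np.angle((a.conj()*b).sum()); r=np.array([[np.cos(th),-np.sin(th)],[np.sin(th),np.cos(th)]])
    t=wc-r@mc; return th,t,np.linalg.norm(w-m@r.T-t,axis=1).round(1)
E
python3 - <<'E'
from h import *
px=lambda l:(np.array(l,float)+.5)/4+[215,140]-.5
pl=ray('top',px([(430,118),(287,230),(605,350)]),24)
pins=ray('top',px([(626,387),(512,477),(396,412)]),53)
th,t,e=fit([(45,75),(-45,75),(45,-75),(38,-95),(-34,-95),(-61,-34)],np.r_[pl,pins]); print('fix',th,t,e)
print(fit([(45,75),(-45,75),(45,-75)],pl)); print(fit([(38,-95),(-34,-95),(-61,-34)],pins))
fl=ray('top',px([(149,211),(308,344)]),8)
up=ray('top',px([(55,295),(223,438),(238,427),(70,288)]),50)
print(fit([(-55,33),(55,33)],fl),fit([(-55,-33),(55,-33),(55,-25),(-55,-25)],up))
print('br',fit([(-55,33),(55,33),(-55,-33),(55,-33),(55,-25),(-55,-25)],np.r_[fl,up]))
E
```

```text
fix -0.901451756202988 [462.12932619 334.39700129] [2.7 2.4 0.5 0.1 0.4 0.8]
(np.float64(-0.9024509098415721), array([462.14246448, 334.54608044]), array([2.7, 2.4, 0.4]))
(np.float64(-0.9031954766133908), array([462.16715223, 334.15410312]), array([0.3, 0.5, 0.7]))
(np.float64(-2.254097054532862), array([442.08908179, 470.2783718 ]), array([0.1, 0.1])) (np.float64(-2.253092383894541), array([444.0116696 , 467.33722096]), array([2. , 0.9, 1.5, 1.5]))
br (np.float64(-2.2496455263826256), array([443.38190805, 468.3313553 ]), array([2. , 2.5, 2.3, 0.8, 2.2, 2. ]))
```

```bash
python3 - <<'E'
from h import *
W=np.r_[np.load('pics/Wtop.npy').reshape(-1,3),np.load('pics/Wscene.npy').reshape(-1,3)]; W=W[~np.isnan(W[:,0])]
ys=np.arange(-550,700,50); xs=np.arange(150,700,50)
print('y\\x',xs)
for y in ys:
    print(y,[int(np.percentile(q[:,2],98)) if len(q:=W[(abs(W[:,0]-x-25)<25)&(abs(W[:,1]-y-25)<25)])>5 else None for x in xs])
E
```

```text
y\x [150 200 250 300 350 400 450 500 550 600 650]
-550 [-811, -811, -811, -811, -812, -812, -811, -812, -808, -809, -811]
-500 [-813, -813, -811, -812, -812, -812, -812, -810, -809, None, None]
-450 [-811, -810, -811, -811, -811, -810, -810, -811, None, None, None]
-400 [-811, -811, -811, -812, -811, -813, -811, None, None, None, None]
-350 [-810, -812, -812, -809, -811, -812, -811, None, None, None, None]
-300 [-811, -811, -811, -812, -812, -812, None, None, None, None, None]
-250 [-811, -812, -812, -812, -813, -811, None, None, None, None, None]
-200 [-715, -812, -812, -812, -811, None, None, None, None, None, None]
-150 [-715, -811, -812, -812, None, 2, 2, 2, None, None, None]
-100 [-713, -809, -811, -813, None, 3, 2, None, 2, None, None]
-50 [392, 456, None, None, 2, 3, 3, 261, None, None, None]
0 [463, 460, 243, 133, 176, 176, 265, 265, 264, 264, 278]
50 [355, 358, 243, 176, 176, 264, 265, 281, 299, 309, 323]
100 [273, 278, 2, 175, 176, 175, 263, 297, 299, 320, 328]
150 [None, None, 3, 3, 158, 4, 151, 262, 277, 298, 317]
200 [None, 2, 3, 3, 13, 53, 3, 157, 256, 263, 272]
250 [52, 51, 3, 4, 48, 44, 44, 3, 257, 257, 231]
300 [54, 54, 53, 62, 60, 44, 124, 29, 4, 211, 196]
350 [54, 54, 54, 51, 52, 26, 66, 91, 99, 3, 4]
400 [54, 54, 53, 3, 49, 13, 26, 11, 9, 17, 37]
450 [90, 54, 3, 3, 50, 52, 11, 3, 16, 18, 40]
500 [115, 114, 99, 58, 3, 51, 50, 3, 9, 36, 62]
550 [115, 115, 39, 39, 3, 3, 3, 3, 9, 16, 23]
600 [115, 49, 21, 13, 3, 3, 3, 3, 8, 14, 13]
650 [88, 51, 50, 14, 24, 3, 3, 3, 8, 3, 10]
```

```bash
cat >> h.py <<'E'
def rel(pts,yaw=None):
    o=bot.get_obs(); Q=R.from_euler('xyz',o['tcp_rot']).as_matrix(); y0=o['tcp_rot'][2]
    for p in np.atleast_2d(pts): print((Q.T@(p-o['tool_pos'])/10).round(2), 'turn',None if yaw is None else round(-np.degrees((yaw-y0+np.pi)%(2*np.pi)-np.pi),1))
def st():
    o=bot.get_obs(); print(round(o['time'],2),o['tool_pos'].round(1),o['tcp_rot'].round(4),'F',o['contact_force'].round(1),'w',round(o['grip_width'],1),round(o['finger_force'],1)); return o['tool_pos'],o['tcp_rot']
E
python3 -c "
from h import *
rel([(300,-400,380),(400,-100,380),(400,250,380),(410,475,220)],0.890)"
```

```text
[ 10.36  -3.57 -15.38] turn -26.1
[ 32.06 -26.57 -15.35] turn -26.1
[ 46.8  -58.31 -15.3 ] turn -26.1
[ 57.18 -78.28   0.73] turn -26.1
```

```bash
python3 -m crank '[[[1,2.6,-0.9,-3.85,0],[1,5.2,-1.8,-7.7,0],[1,7.8,-2.7,-11.5,0],[1,10.4,-3.6,-15.4,0],[1,13.5,-6.9,-15.4,-4],[1,16.6,-10.2,-15.4,-8],[1,19.7,-13.5,-15.4,-12],[1,22.8,-16.8,-15.4,-16],[1,25.9,-20.1,-15.4,-20],[1,29.0,-23.4,-15.4,-26]]]'; python3 -c "
from h import *
st();rel([(400,-100,380),(400,250,380),(410,475,220)],0.890)"
```

```text
time: 1.1
tool_pos: [385.6, -139.9, 380.5]
tcp_rot: [-3.141, 0.0, 0.892]
contact_force: [0.7, 0.4, -0.2]
grip_width: 92.0
finger_force: 0.0
1.1 [ 385.6 -139.9  380.5] [-3.1413  0.      0.8915] F [ 0.7  0.4 -0.2] w 92.0 0.0
[ 4.01 -1.39  0.05] turn 0.1
[ 31.24 -23.38   0.06] turn 0.1
[ 49.38 -36.73  16.06] turn 0.1
```

```bash
python3 -m crank '[[[1,3.8,-2.5,0,0],[1,7.7,-5.3,0,0],[1,11.6,-8.2,0,0],[1,15.5,-11.2,0,0],[1,19.4,-14.2,0,0],[1,23.3,-17.2,0,0],[1,27.2,-20.2,0,0],[1,31.2,-23.3,0,0],[1,34.6,-25.8,3,0],[1,38,-28.3,6,0]]]'; python3 -m crank '[[[1,3.8,-2.8,3.3,0],[1,7.6,-5.6,6.6,0],[1,11.4,-8.4,10,0],[1,11.4,-8.4,10,0],[1,11.4,-8.4,10,0],[1,11.4,-8.4,10,0],[1,11.4,-8.4,10,0],[1,11.4,-8.4,10,0],[1,11.4,-8.4,10,0],[1,11.4,-8.4,10,0]]]';python3 - <<'E'
from h import *
p=st(); im,d=save('wrist','w1'); W=cloud('wrist',d,p)
np.savez('pics/w1.npz',pos=p[0],rot=p[1])
E
```

```text
time: 2.1
tool_pos: [405.1, 330.5, 322.5]
tcp_rot: [3.141, -0.001, 0.889]
contact_force: [1.2, -0.4, -0.2]
grip_width: 91.3
finger_force: 0.0
time: 3.1
tool_pos: [412.4, 469.4, 223.8]
tcp_rot: [3.141, -0.001, 0.888]
contact_force: [0.9, -0.2, 0.0]
grip_width: 92.2
finger_force: 0.0
3.1 [412.4 469.4 223.8] [ 3.1413e+00 -1.1000e-03  8.8790e-01] F [ 0.9 -0.2  0. ] w 92.2 0.0
```

View pics/w1.png

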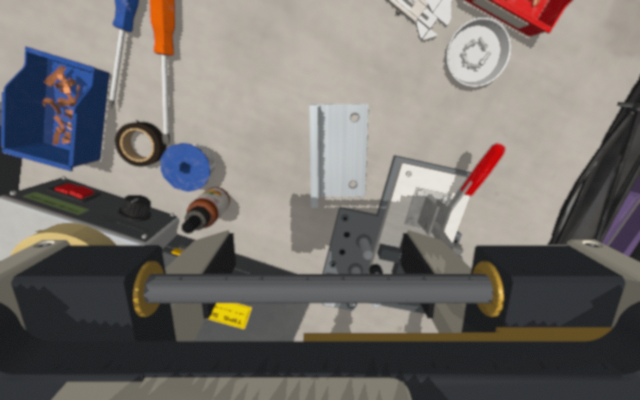

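The wrist view shows the bracket at columns 309–368 and rows 104–206. Its upright leg is on the left and parallel to the image columns.

```bash
python3 - <<'E'
from h import *
z=np.load('pics/w1.npz'); d=np.load('pics/w1.npy'); p=(z['pos'],z['rot']); W=cloud('wrist',d,p)
roi=W[85:225,290:390].reshape(-1,3)
up=roi[(roi[:,2]>42)&(roi[:,2]<58)]
print(len(up),'z',np.median(up[:,2]))
r=cv2.minAreaRect(up[:,:2].astype(np.float32)); print('leg top',r)
al=roi[roi[:,2]>5]; r=cv2.minAreaRect(al[(al[:,2]<14)][:,:2].astype(np.float32)); print('flat',r)
g=cv2.cvtColor(cv2.imread('pics/w1.png'),cv2.COLOR_BGR2GRAY)
for v in (130,180): print(g[v,300:376].tolist())
for u in (315,340): print(g[95:112,u].tolist(),g[198:214,u].tolist())
E
```

```text
781 z 50.74283159327072
leg top ((421.0079345703125, 488.20648193359375), (108.93405151367188, 8.007942199707031), 51.347251892089844)
flat ((446.7362976074219, 443.8824462890625), (146.7692413330078, 87.09571075439453), 52.1502685546875)
[175, 175, 176, 176, 177, 177, 178, 178, 181, 187, 196, 204, 208, 208, 206, 204, 194, 171, 140, 121, 114, 119, 127, 143, 168, 189, 199, 202, 199, 196, 195, 196, 197, 196, 196, 195, 195, 195, 196, 196, 196, 196, 194, 192, 191, 191, 194, 195, 197, 197, 195, 196, 195, 196, 197, 197, 195, 194, 193, 193, 193, 193, 192, 191, 189, 189, 188, 182, 179, 179, 179, 181, 181, 182, 181, 181]
[171, 170, 169, 169, 169, 170, 170, 171, 172, 175, 182, 189, 194, 196, 196, 195, 188, 174, 150, 126, 116, 119, 132, 154, 176, 189, 193, 193, 193, 192, 190, 191, 191, 193, 192, 192, 192, 191, 191, 192, 192, 191, 188, 186, 186, 187, 187, 188, 186, 184, 177, 169, 168, 170, 168, 170, 176, 181, 186, 187, 187, 186, 183, 182, 177, 172, 169, 171, 172, 174, 176, 177, 177, 177, 178, 178]
[182, 181, 180, 180, 179, 179, 178, 177, 176, 179, 193, 205, 209, 210, 210, 210, 209] [136, 127, 125, 125, 125, 125, 126, 125, 125, 121, 116, 113, 112, 113, 114, 113]
[180, 180, 179, 180, 180, 181, 182, 183, 186, 192, 198, 199, 199, 199, 198, 198, 198] [171, 162, 140, 123, 117, 115, 117, 123, 117, 96, 76, 73, 74, 74, 77, 77]
```

```bash
python3 -c "
from h import *
rel([(421,488,25)],.894)"
```

```text
[ 1.97 -0.5  19.86] turn -0.3
```

```bash
python3 -m crank '[[[1,0.8,-0.2,4,-0.3],[0.8,2,-0.5,8,-0.3],[0.6,2,-0.5,12,-0.3],[0.6,2,-0.5,16,-0.3],[0.6,2,-0.5,18.5,-0.3],[0.6,2,-0.5,19.9,-0.3],[0.6,2,-0.5,19.9,-0.3],[0,2,-0.5,19.9,-0.3],[0,2,-0.5,19.9,-0.3],[0,2,-0.5,19.9,-0.3]]]';  python3 -m crank '[[[0,0,0,0,0],[0,0,0,0,0],[0,0,0,0,0],[0,0,0,0,0],[0,0,0,-1,0],[0,0,0,-3,0],[0,0,0,-6,0],[0,0,0,-9,0],[0,0,0,-10,0],[0,0,0,-10,0]]]'; python3 -c "
from h import *
st()"
```

```text
time: 4.15
tool_pos: [421.6, 489.1, 25.8]
tcp_rot: [3.141, -0.003, 0.894]
contact_force: [0.2, 0.4, 0.5]
grip_width: 35.4
finger_force: 0.0
time: 5.15
tool_pos: [421.1, 488.8, 125.1]
tcp_rot: [3.141, -0.002, 0.894]
contact_force: [0.3, -0.2, -7.9]
grip_width: 8.0
finger_force: 30.0
5.15 [421.1 488.8 125.1] [ 3.1413e+00 -2.2000e-03  8.9380e-01] F [ 0.3 -0.2 -7.9] w 8.0 30.0
```

```bash
cat >> h.py <<'E'
TH,T0=-0.9025,np.array([462.15,334.2])
def f2w(x,y,z=0):
    c,s=np.cos(TH),np.sin(TH); return np.array([c*x-s*y+T0[0],s*x+c*y+T0[1],z+12])
E
python3 -c "
from h import *
print(f2w(27,-81.5,178));rel([f2w(27,-81.5,178)],TH+np.pi)"
```

```text
[414.91294565 262.5068295  190.        ]
[-18.02  13.7   -6.52] turn -77.1
```

```bash
python3 -m crank '[[[0,0,0,-2,0],[0,0,0,-5,-4],[0,-2,1.5,-6.5,-12],[0,-4.5,3.4,-6.5,-20],[0,-7,5.3,-6.5,-28],[0,-9.5,7.2,-6.5,-36],[0,-12,9.1,-6.5,-44],[0,-14.5,11,-6.5,-52],[0,-16.5,12.6,-6.5,-60],[0,-18,13.7,-6.5,-68]]]';  python3 -m crank '[[[0,0,0,0,-5],[0,0,0,0,-9],[0,0,0,0,-9],[0,0,0,0,-9],[0,0,0,0,-9],[0,0,0,0,-9],[0,0,0,0,-9],[0,0,0,0,-9],[0,0,0,0,-9],[0,0,0,0,-9]]]'; python3 - <<'E'
from h import *
p=st(); save('wrist','w2'); np.savez('pics/w2.npz',pos=p[0],rot=p[1]); save('top','top2')
rel([f2w(27,-81.5,178)],TH+np.pi)
E
```

```text
time: 6.15
tool_pos: [413.4, 260.1, 186.9]
tcp_rot: [-3.137, -0.0, 2.086]
contact_force: [-0.3, 0.1, -6.9]
grip_width: 7.7
finger_force: 30.0
time: 7.15
tool_pos: [414.8, 262.3, 189.1]
tcp_rot: [3.142, 0.0, 2.238]
contact_force: [0.5, -0.0, -5.7]
grip_width: 7.9
finger_force: 30.0
7.15 [414.8 262.3 189.1] [3.1415e+00 1.0000e-04 2.2377e+00] F [ 0.5 -0.  -5.7] w 7.9 30.0
[ 0.01  0.02 -0.09] turn -0.1
```

View pics/w2.png

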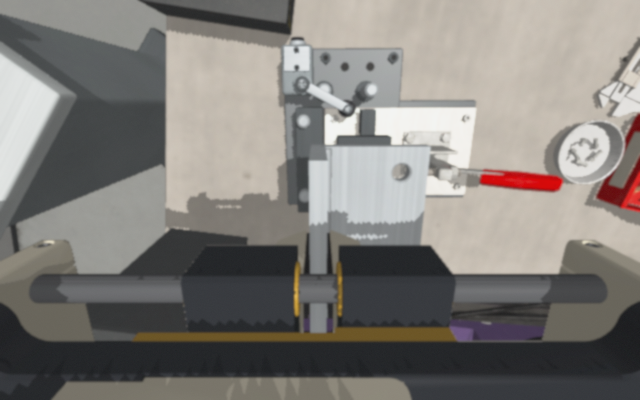

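```bash
python3 - <<'E'
from h import *
z=np.load('pics/w2.npz'); d=np.load('pics/w2.npy'); p=(z['pos'],z['rot']); W=cloud('wrist',d,p)
g=cv2.imread('pics/w2.png'); cv2.imwrite('pics/w2c.png',cv2.resize(g[30:220,270:490],None,fx=3.6,fy=3.1 and 3.1 or 3,interpolation=cv2.INTER_CUBIC)[:600,:800])
pins=ray('wrist',[(303,121),(369,90)],53,p); pl=ray('wrist',[(476,102)],24,p)
print(fit([(-34,-95),(-61,-34)],pins)); print(fit([(-34,-95),(-61,-34),(-45,75)],np.r_[pins,pl]))
# bracket flat plane & leg top in tool frame
B=W[160:215,335:420].reshape(-1,3); B=B[~np.isnan(B[:,0])]; B=B[abs(B[:,2]-np.median(B[:,2]))<8]
A=np.c_[B[:,:2]-p[0][:2],np.ones(len(B))]; c=np.linalg.lstsq(A,B[:,2],rcond=None)[0]; print('plane',c,len(B))
for u,v in [(317,150),(317,180),(317,210)]: print(W[v,u].round(1))
c,s=np.cos(TH),np.sin(TH); S=W[145:245,300:440].reshape(-1,3); S=S[S[:,2]>160]
F=(S[:,:2]-T0)@np.array([[c,-s],[s,c]]); L=F[S[:,2]>204]; print('leg y',np.percentile(L[:,1],[1,50,99]),'xmin',L[:,0].min()); fl=F[S[:,2]<190]; print('flat y max',np.percentile(fl[:,1],99.5),'xmin',np.percentile(fl[:,0],.5))
E
```

```text
(np.float64(-0.8930727636787461), array([462.38169246, 334.16641789]), array([1., 1.]))
(np.float64(-0.8682755060732346), array([462.18606945, 336.32706068]), array([1.1, 1.5, 0.4]))
plane [-6.52591432e-03 -7.38471595e-03  1.73835637e+02] 4499
[381.5 305.5 187.6]
[387.1 298.5 214.3]
[395.5 287.9 215.3]
leg y [-84.83584141 -80.61374707 -62.97559274] xmin -27.54502024455532
flat y max -19.258744210195538 xmin -27.445609386778663
```

View pics/w2c.png

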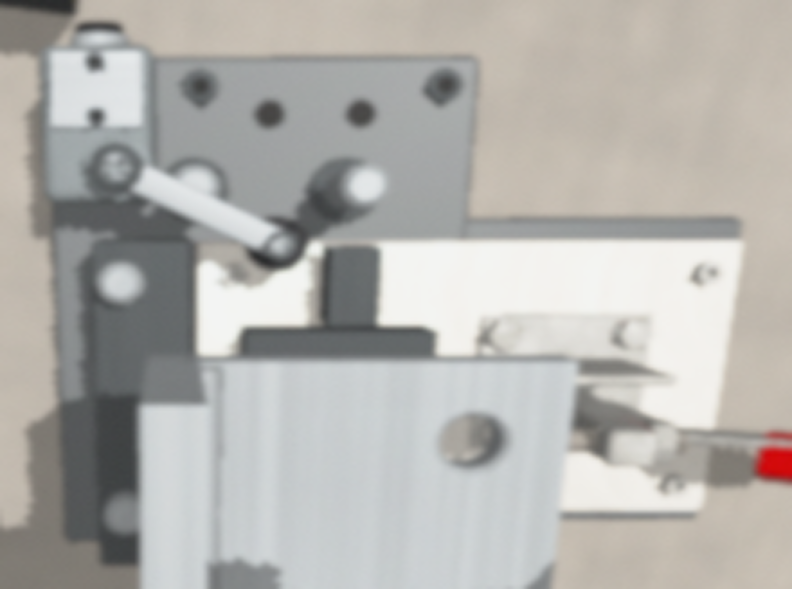

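The wrist crop shows the bracket level in hand above the rests. Both side pins (120,283) and (124,512), the end pin (363,185) and the free roller (280,243) are visible, as is the plate corner at (741,240).

```bash
python3 - <<'E'
from h import *
z=np.load('pics/w2.npz'); p=(z['pos'],z['rot'])
px=lambda l:(np.array(l,float)+.5)/[3.6,3.1]+[270,30]-.5
q=np.r_[ray('wrist',px([(120,283),(363,185),(124,512)]),53,p),ray('wrist',px([(741,240)]),24,p)]
m=[(-34,-95),(-61,-34),(38,-95),(-45,75)]
print(fit(m,q),fit(m[:3],q[:3]),fit([m[0],m[2]],q[[0,2]]))
E
```

```text
(np.float64(-0.9030288587730418), array([462.45695012, 334.3965495 ]), array([0.7, 0.6, 1.2, 0.4])) (np.float64(-0.9010022759232893), array([462.45489345, 334.65837535]), array([0.7, 0.7, 1.1])) (np.float64(-0.9018410186435739), array([462.55211936, 334.94072535]), array([0.9, 0.9]))
```

```bash
python3 -m crank '[[[0,0,0,2,0],[0,0,0,4.5,0],[0,0,0,7,0],[0,0,0,9,0],[0,0,0,10.4,0],[0,0,0,11.2,0],[0,0,0,11.7,0],[0,0,0,11.9,0],[0,0,0,11.9,0],[0,0,0,11.9,0]]]';  python3 -m crank '[[[0,0,0,0.05,0],[0,0,0,0.1,0],[0,0,0,0.15,0],[0,0,0,0.2,0],[0,0,0,0.2,0],[0,0,0,0.2,0],[0,0,0,0.2,0],[0,0,0,0.2,0],[0,0,0,0.2,0],[0,0,0,0.2,0]]]'
```

```text
time: 8.25
tool_pos: [415.3, 262.5, 70.6]
tcp_rot: [3.14, 0.0, 2.238]
contact_force: [-0.7, -0.0, -7.5]
grip_width: 8.0
finger_force: 30.0
time: 9.25
tool_pos: [414.8, 262.3, 68.0]
tcp_rot: [3.142, 0.0, 2.238]
contact_force: [-0.8, 0.7, -4.9]
grip_width: 7.5
finger_force: 30.0
```

```bash
python3 -m crank '[[[0,0,0,0.06,0],[0,0.3,0,0.06,0],[0,0.7,0,0.06,0],[0,1.1,0,0.06,0],[0,1.5,0,0.06,0],[0,1.9,0,0.06,0],[0,2.2,0,0.06,0],[0,2.4,0,0.06,0],[0,2.5,0,0.06,0],[0,2.5,0,0.06,0]]]'; python3 - <<'E'
from h import *
p=st(); save('wrist','w3'); rel([f2w(-1,-81.5,56)],TH+np.pi)
E
```

```text
time: 10.25
tool_pos: [399.3, 282.0, 67.5]
tcp_rot: [3.142, 0.0, 2.238]
contact_force: [1.9, -2.2, -6.5]
grip_width: 7.8
finger_force: 30.0
10.25 [399.3 282.   67.5] [3.1416e+00 2.0000e-04 2.2379e+00] F [ 1.9 -2.2 -6.5] w 7.8 30.0
[ 0.32  0.02 -0.06] turn -0.1
```

View pics/w3.png

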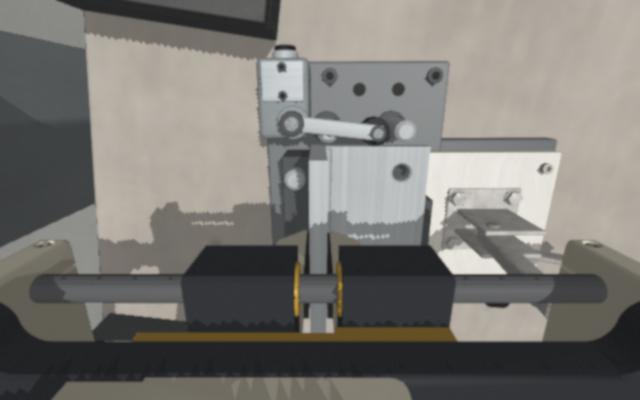

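The lever has swung back with the roller at (378,130), and the bracket end is just short of the end pins (405,130). I'll push the rest of the way and watch the force.

```bash
python3 -m crank '[[[0,0.1,0,0.05,0],[0,0.2,0,0.1,0],[0,0.25,0,0.1,0],[0,0.3,0,0.1,0],[0,0.35,0,0.1,0],[0,0.4,0,0.1,0],[0,0.4,0,0.1,0],[0,0.4,0,0.1,0],[0,0.4,0,0.1,0],[0,0.4,0,0.1,0]]]'; python3 - <<'E'
from h import *
p=st(); rel([f2w(-1,-81.5,56)],TH+np.pi)
E
```

```text
time: 11.3
tool_pos: [398.0, 284.0, 66.7]
tcp_rot: [3.141, 0.003, 2.238]
contact_force: [5.2, -8.7, -4.1]
grip_width: 7.8
finger_force: 30.0
11.3 [398.  284.   66.7] [3.1411e+00 2.5000e-03 2.2382e+00] F [ 5.2 -8.7 -4.1] w 7.8 30.0
[ 0.07 -0.01 -0.13] turn -0.1
```

```bash
python3 -m crank '[[[0,0.05,0,0.05,0],[0,0.1,0,0.05,0],[0,0.12,0,0.05,0],[0,0.12,0,0.05,0],[0,0.12,0,0.05,0],[0,0.12,0,0.05,0],[0,0.12,0,0.05,0],[0,0.12,0,0.05,0],[0,0.12,0,0.05,0],[0,0.12,0,0.05,0]]]'; python3 - <<'E'
from h import *
p=st(); rel([f2w(-1,-81.5,56)],TH+np.pi)
E
```

```text
time: 12.3
tool_pos: [398.0, 284.2, 66.6]
tcp_rot: [3.141, 0.004, 2.238]
contact_force: [6.9, -13.2, -0.9]
grip_width: 8.1
finger_force: 30.0
12.3 [398.  284.2  66.6] [3.1408 0.0041 2.2385] F [  6.9 -13.2  -0.9] w 8.1 30.0
[ 0.05 -0.02 -0.14] turn -0.0
```

```bash
python3 -m crank '[[[0,0,0,0,0],[0.25,-0.1,0,0,0],[0.25,-0.1,0,0,0],[0.25,-0.1,0,0,0],[0.25,-0.1,0,0,0],[0.25,-0.1,0,-2,0],[0.25,-0.1,0,-5,0],[0.25,-0.1,0,-9,0],[0.25,-0.1,0,-13,0],[0,-0.1,0,-17,0]]]'; python3 - <<'E'
from h import *
p=st(); save('wrist','w4'); np.savez('pics/w4.npz',pos=p[0],rot=p[1]);save('top','top4'); rel([f2w(15,152,180),f2w(15,152,64)],TH+np.pi)
E
```

```text
time: 13.3
tool_pos: [396.3, 285.4, 237.6]
tcp_rot: [3.141, -0.0, 2.238]
contact_force: [0.7, 0.5, -0.4]
grip_width: 18.4
finger_force: 0.0
13.3 [396.3 285.4 237.6] [ 3.1415e+00 -2.0000e-04  2.2382e+00] F [ 0.7  0.5 -0.4] w 18.4 0.0
[-1.67 23.05  5.19] turn -0.0
[-1.65 22.92 16.79] turn -0.0
```

View pics/w4.png

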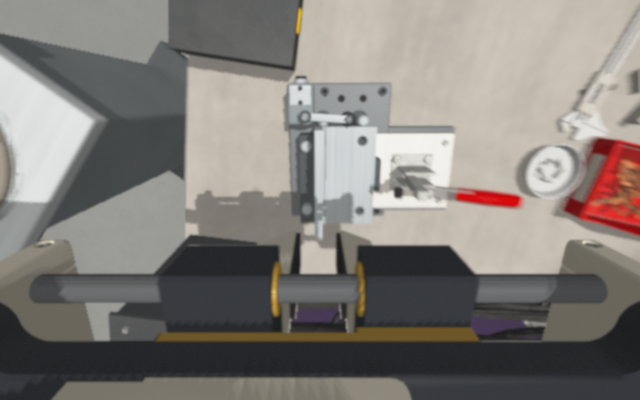

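The bracket sits in the nest at columns 314–375 and rows 125–235, with the lever nearly perpendicular and the end at the pins. The handle is still open at (490,197). I'll check the bracket pose in numbers.

```bash
python3 - <<'E'
from h import *
c,s=np.cos(TH),np.sin(TH); M=np.array([[c,-s],[s,c]])
z=np.load('pics/w4.npz')
for n,f,r in(('wrist','w4',np.s_[110:232,305:385]),('top','top4',np.s_[170:270,300:380])):
    W=cloud(n,np.load('pics/%s.npy'%f),(z['pos'],z['rot']))[r].reshape(-1,3); W=W[~np.isnan(W[:,0])]
    F=(W[:,:2]-T0)@M; L=F[(W[:,2]>86)&(W[:,2]<99)&(F[:,1]<-70)]
    print(n,len(L),'leg rect',cv2.minAreaRect(L.astype(np.float32)),np.median(W[(W[:,2]>86)&(W[:,2]<99)&(F[:,1]<-70)][:,2]))
    fl=W[(abs(F[:,0])<40)&(abs(F[:,1]+45)<18)]; G=(fl[:,:2]-T0)@M; k=abs(fl[:,2]-np.median(fl[:,2]))<5
    print(np.linalg.lstsq(np.c_[G[k],np.ones(k.sum())],fl[k,2],rcond=None)[0], np.median(fl[:,2]))
w=cloud('wrist',np.load('pics/w4.npy'),(z['pos'],z['rot'])); im=cv2.imread('pics/w4.png').astype(int)
m=(im[...,2]>150)&(im[...,1]<70); m[:,525:]=0; m[230:]=0; H=w[m]; H=H[~np.isnan(H[:,0])]; F=(H[:,:2]-T0)@M
print('handle x',np.percentile(F[:,0],[5,50,95]),'y',np.percentile(F[:,1],[2,98]),'z',np.percentile(H[:,2],[2,98])-12)
E
```

```text
wrist 830 leg rect ((-2.3127593994140625, -80.84402465820312), (103.82594299316406, 7.973179340362549), 0.14620152115821838) 92.71645741878072
[ 3.24046671e-04 -2.66290249e-03  5.05785152e+01] 50.672509224957196
top 0 leg rect ((0.0, 0.0), (0.0, 0.0), 0.0) nan
[-1.33838995e-01 -7.10186058e-01  5.54862556e+02] 591.6010381774634
handle x [ 9.44796065 14.62047359 19.95391299] y [ 67.88032457 116.34086012] z [64.19266964 87.92693673]
  return _methods._mean(a, axis=axis, dtype=dtype,
  ret = ret.dtype.type(ret / rcount)
```

```bash
python3 -m crank '[[[0,-0.3,4,1,0],[0,-0.6,8.5,2,0],[0,-0.9,13,3,0],[0,-1.2,17.5,4,0],[0,-1.65,21.5,5,0],[0,-1.65,23,7,0],[0,-1.65,23,10,0],[0,-1.65,23,13,0],[0,-1.65,23,15.2,0],[0,-1.65,23,15.2,0]]]'; python3 -m crank '[[[0,0,0,0,0],[0,0,0,0,0],[0,0,-0.3,0,0],[0,0,-0.6,0,0],[0,0,-0.9,0,0],[0,0,-1.2,0,0],[0,0,-1.5,0,0],[0,0,-1.8,0,0],[0,0,-2.1,0,0],[0,0,-2.1,0,0]]]';  python3 - <<'E'
from h import *
p=st(); save('wrist','w5'); save('scene','s5'); rel([f2w(15,60,80)],TH+np.pi)
a=cv2.imread('pics/w5.png'); b=cv2.imread('pics/s5.png')[150:300,220:460]; b=cv2.resize(b,(640,400))
cv2.imwrite('pics/v5.png',cv2.resize(np.vstack([a[:350],b]),(510,598)))
E
```

```text
time: 14.4
tool_pos: [585.0, 413.4, 78.5]
tcp_rot: [-3.132, -0.002, 2.238]
contact_force: [-0.0, -0.7, 0.5]
grip_width: 0.4
finger_force: 0.0
time: 15.4
tool_pos: [575.1, 404.5, 87.1]
tcp_rot: [3.128, 0.001, 2.238]
contact_force: [9.5, 8.6, 3.3]
grip_width: 0.4
finger_force: 6.5
15.4 [575.1 404.5  87.1] [3.1276e+00 1.0000e-03 2.2376e+00] F [9.5 8.6 3.3] w 0.4 6.5
[-0.03 -7.22 -0.59] turn -0.1
```

View pics/v5.png

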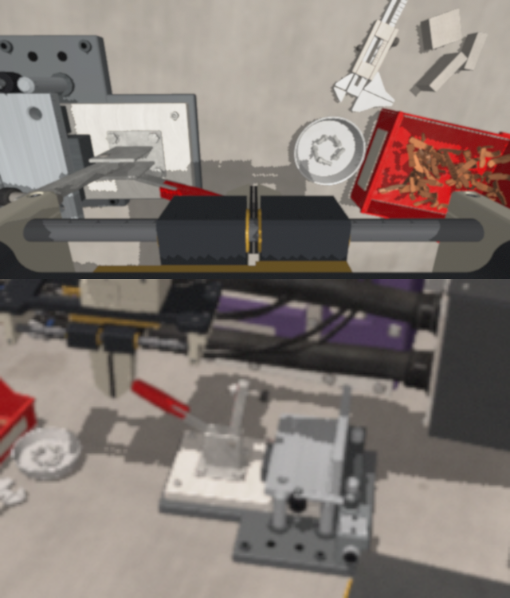

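The stacked view shows the closed fingers just behind the red handle's end and touching it (13 N). The dish is well clear and the bracket is still home. I'll keep pushing.

```bash
python3 -m crank '[[[0,0,-0.3,-0.1,0],[0,0,-0.6,-0.2,0],[0,0,-0.9,-0.3,0],[0,0,-1.2,-0.4,0],[0,0,-1.6,-0.5,0],[0,0,-2,-0.6,0],[0,0,-2.4,-0.6,0],[0,0,-2.7,-0.6,0],[0,0,-3,-0.6,0],[0,0,-3,-0.6,0]]]'; python3 - <<'E'
from h import *
p=st(); rel([f2w(15,60,80)],TH+np.pi)
E
```

```text
time: 16.5
tool_pos: [563.6, 394.9, 106.0]
tcp_rot: [3.086, 0.005, 2.237]
contact_force: [29.2, 28.0, 34.2]
grip_width: 0.5
finger_force: 26.2
16.5 [563.6 394.9 106. ] [3.0862 0.0045 2.2374] F [29.2 28.  34.2] w 0.5 26.2
[ 0.02 -5.79  1.08] turn -0.1
```

The push jammed: the handle's corner locks on the vertical finger because friction is high. The handle did swing about 0.25 rad, carrying the fingertip upward with it. I'll follow the handle's arc, up and towards -y, instead of pushing level.

```bash
python3 -m crank '[[[0,0,0,-0.8,0],[0,0,0,-1.6,0],[0,0,0,-2.3,0],[0,0,0,-2.9,0],[0,0,0.1,-3.4,0],[0,0,0,-3.7,0],[0,0,-0.3,-3.9,0],[0,0,-0.6,-4.1,0],[0,0,-0.9,-4.2,0],[0,0,-0.9,-4.2,0]]]'; python3 - <<'E'
from h import *
p=st(); rel([f2w(15,60,80)],TH+np.pi)
b=save('scene','s6')[0][150:300,220:460]; cv2.imwrite('pics/v6.png',cv2.resize(b[:,:,::-1],(640,400)))
E
```

```text
time: 17.5
tool_pos: [540.2, 377.2, 132.0]
tcp_rot: [-3.141, 0.0, 2.238]
contact_force: [-0.5, -0.5, -0.4]
grip_width: 0.2
finger_force: 0.1
17.5 [540.2 377.2 132. ] [-3.1414e+00  1.0000e-04  2.2377e+00] F [-0.5 -0.5 -0.4] w 0.2 0.1
[-0.04 -2.79  4.  ] turn -0.1
```

View pics/v6.png

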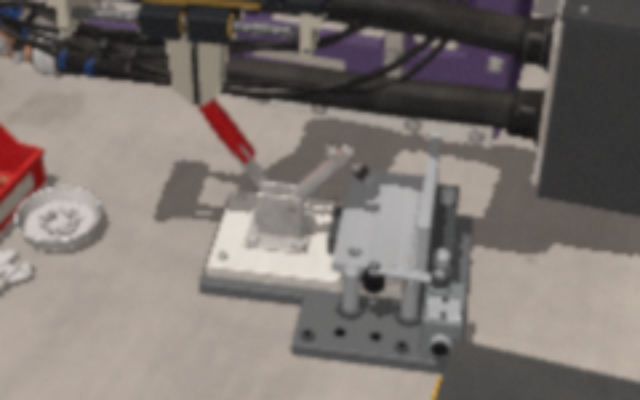

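The scene crop shows the handle partly raised, with the fingertip slipped over its end at about (200,103). The bracket is still in place. I'll measure the handle angle, then approach again lower.

```bash
python3 - <<'E'
from h import *
W=cloud('scene',np.load('pics/s6.npy')); im=cv2.imread('pics/s6.png').astype(int)
m=(im[...,2]>120)&(im[...,1]<60)&(im[...,0]<70); m[:,:275]=0; m[:170]=0;m[240:]=0;m[:,340:]=0
H=W[m]; H=H[~np.isnan(H[:,0])]; c,s=np.cos(TH),np.sin(TH); F=(H[:,:2]-T0)@np.array([[c,-s],[s,c]]); z=H[:,2]-12
k=(F[:,1]>30)&(F[:,1]<130)&(z>60)&(z<140)
print(k.sum(),np.percentile(F[k,1],[3,50,97]),np.percentile(z[k],[3,50,97]), np.median(np.arctan2(F[k,1]-34,z[k]-38)),np.percentile(F[k,0],[5,95]))
E
```

```text
133 [53.34491023 68.25663999 82.00260635] [ 75.13428098  97.55600693 116.87964566] 0.5204388135674823 [ 8.40865068 13.78238637]
```

```bash
python3 -m crank '[[[0,0,0.3,-0.8,0],[0,0,1.5,-0.8,0],[0,0,2.8,-0.4,0],[0,0,2.8,1,0],[0,0,2.8,2.3,0],[0,0,2.8,2.3,0],[0,0,2.3,2.3,0],[0,0,1.8,2.3,0],[0,0,1.4,2.3,0],[0,0,1.2,2.3,0]]]'; python3 -m crank '[[[0,0,-0.4,-0.3,0],[0,0,-0.8,-0.6,0],[0,0,-1.2,-0.8,0],[0,0,-1.6,-1,0],[0,0,-2,-1.2,0],[0,0,-2.3,-1.3,0],[0,0,-2.6,-1.4,0],[0,0,-2.9,-1.5,0],[0,0,-3.2,-1.6,0],[0,0,-3.2,-1.6,0]]]'; python3 - <<'E'
from h import *
p=st(); rel([f2w(15,60,80)],TH+np.pi)
E
```

```text
time: 18.55
tool_pos: [551.9, 386.3, 111.6]
tcp_rot: [3.133, 0.001, 2.238]
contact_force: [4.5, 5.6, 4.7]
grip_width: 0.6
finger_force: 4.3
time: 19.55
tool_pos: [524.9, 364.9, 125.6]
tcp_rot: [3.141, 0.0, 2.238]
contact_force: [2.4, 1.2, 2.0]
grip_width: 0.6
finger_force: 1.7
19.55 [524.9 364.9 125.6] [3.1406e+00 5.0000e-04 2.2377e+00] F [2.4 1.2 2. ] w 0.6 1.7
[-0.02 -0.83  3.36] turn -0.1
```

```bash
python3 -m crank '[[[0,0,-0.3,0,0],[0,0,-0.6,0,0],[0,0,-0.9,0,0],[0,0,-1.2,0,0],[0,0,-1.5,0,0],[0,0,-1.7,0,0],[0,0,-1.9,0,0],[0,0,-2.1,0,0],[0,0,-2.1,0,0],[0,0,-2.1,0,0]]]'; python3 - <<'E'
from h import *
p=st(); rel([f2w(15,60,80)],TH+np.pi)
E
```

```text
time: 20.55
tool_pos: [515.4, 357.3, 126.9]
tcp_rot: [3.12, 0.001, 2.237]
contact_force: [24.7, 21.2, -10.7]
grip_width: 0.4
finger_force: 15.8
20.55 [515.4 357.3 126.9] [3.1202e+00 1.2000e-03 2.2372e+00] F [ 24.7  21.2 -10.7] w 0.4 15.8
[-0.01  0.31  3.49] turn -0.1
```

```bash
python3 - <<'E'
from h import *
b,d=save('scene','s7'); W=cloud('scene',d); im=b[:,:,::-1].astype(int)
m=(im[...,2]>120)&(im[...,1]<60)&(im[...,0]<70); m[:,275:275]=0; m[:,:285]=0; m[:160]=0;m[240:]=0;m[:,350:]=0
H=W[m]; H=H[~np.isnan(H[:,0])]; c,s=np.cos(TH),np.sin(TH); F=(H[:,:2]-T0)@np.array([[c,-s],[s,c]]); z=H[:,2]-12
k=(F[:,1]>10)&(F[:,1]<130)&(z>60)&(z<140)
print(k.sum(),np.percentile(F[k,1],[3,50,97]),np.percentile(z[k],[3,50,97]), np.median(np.arctan2(F[k,1]-34,z[k]-38)))
print('fit',np.polyfit(z[k],F[k,1],1))
cv2.imwrite('pics/v7.png',cv2.resize(im[150:300,220:460].astype(np.uint8),(800,500),interpolation=cv2.INTER_CUBIC))
E
```

```text
116 [27.16099397 31.35930507 37.21498301] [ 82.12079991 111.68892202 133.141985  ] -0.03177635645587744
fit [1.40520082e-02 3.03904496e+01]
```

View pics/v7.png

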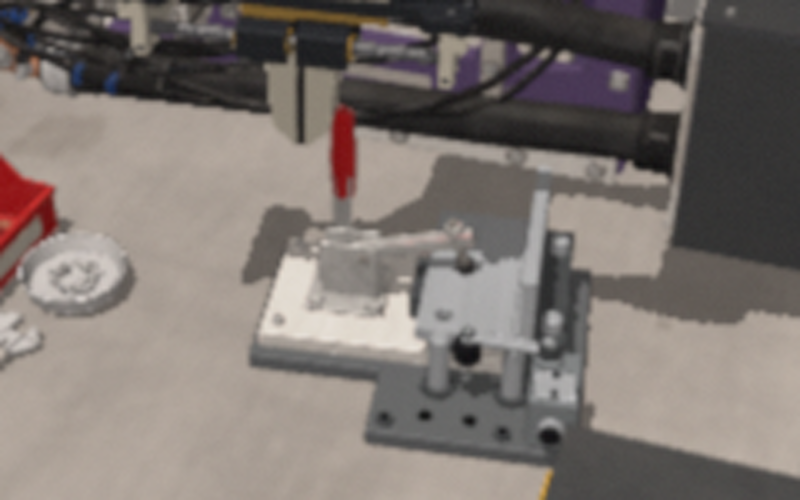

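The handle is upright at column 343, and the arm's tip is down on the bracket at about (465,258). I'll press slightly more, then retreat.

```bash
python3 -m crank '[[[0,0,-0.2,0,0],[0,0,-0.4,0,0],[0,0,-0.4,0,0],[0,0,-0.4,0,0],[0,0,0.5,0,0],[0,0,1.5,0,0],[0,0,3,0,0],[0,0,5,0,0],[0,0,5,-3,0],[0,0,5,-6,0]]]'; python3 - <<'E'
from h import *
p=st(); b,d=save('scene','s8'); W=cloud('scene',d); im=b[:,:,::-1].astype(int)
m=(im[...,2]>120)&(im[...,1]<60)&(im[...,0]<70); m[:,:285]=0; m[:160]=0;m[240:]=0;m[:,350:]=0
H=W[m]; H=H[~np.isnan(H[:,0])]; c,s=np.cos(TH),np.sin(TH); M=np.array([[c,-s],[s,c]]); F=(H[:,:2]-T0)@M; z=H[:,2]-12
k=(F[:,1]>10)&(F[:,1]<130)&(z>60)&(z<140)
print(k.sum(),'slope',np.polyfit(z[k],F[k,1],1),np.percentile(z[k],97))
p=st(); save('wrist','w8'); W=cloud('wrist',np.load('pics/w8.npy'),p).reshape(-1,3); W=W[~np.isnan(W[:,0])]; F=(W[:,:2]-T0)@M
q=(W[:,2]>86)&(W[:,2]<98)&(abs(F[:,1]+80)<14)&(abs(F[:,0])<70); print('leg',q.sum(),cv2.minAreaRect(F[q].astype(np.float32)) if q.sum()>5 else 0)
save('top','t8')
cv2.imwrite('pics/v8.png',np.hstack([cv2.resize(im[150:300,240:420].astype(np.uint8),(480,400)),cv2.imread('pics/w8.png')[:300:,0:320].repeat(1,0)[:400] if 0 else cv2.resize(cv2.imread('pics/w8.png'),(320,400))]))
E
```

```text
time: 21.6
tool_pos: [546.1, 382.2, 183.2]
tcp_rot: [-3.134, -0.001, 2.238]
contact_force: [0.3, 0.4, -0.2]
grip_width: 0.6
finger_force: 0.0
21.6 [546.1 382.2 183.2] [-3.1345e+00 -9.0000e-04  2.2379e+00] F [ 0.3  0.4 -0.2] w 0.6 0.0
126 slope [-7.58530228e-04  3.23180578e+01] 133.10158507847189
21.65 [548.3 383.4 190.3] [3.1381e+00 8.0000e-04 2.2379e+00] F [1.3 1.7 4.2] w 0.4 0.0
leg 1924 ((0.7344703674316406, -80.8530044555664), (10.732172966003418, 110.09168243408203), 89.77960968017578)
```

View pics/v8.png

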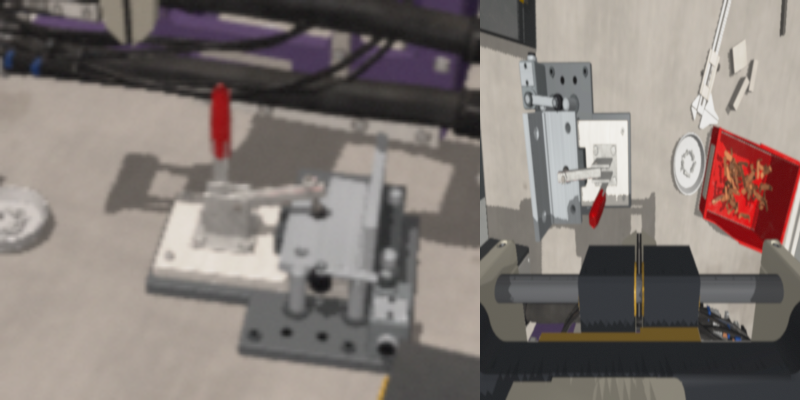

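The handle is upright (slope about 0), the arm is on the bracket, the lever is back, and the bracket is at about (0.7, -52). The robot is clear, so I'll hand in.

```bash
python3 -m crank '[[[0,0,0,-1,0],[0,0,0,-1,0],[0,0,0,-1,0],[0,0,0,-1,0],[0,0,0,-1,0],[0,0,0,-1,0],[0,0,0,-1,0],[0,0,0,-1,0],[0,0,0,-1,0],[0,0,0,-1,0]]]'; python3 -c "
from plant import bot
print(bot.close_job())"
```

```text
time: 22.75
tool_pos: [547.6, 383.0, 194.9]
tcp_rot: [3.142, 0.0, 2.238]
contact_force: [-0.0, 0.4, -0.1]
grip_width: 0.5
finger_force: 0.0
the job is handed in; nothing more can be done
None
```

I handed the job in at about 23 s: by camera the bracket is home at about x 0.7, y -52 mm with the switch lever pushed back and the clamp handle upright, and the dish was never touched; `close_job` returned no verdict, and I could not measure the lever angle or the clamp's force on the bracket directly.

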